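# Hook the locking plate onto the junction box stud

### The job

Fit the loose steel locking plate onto the mushroom-headed stud on top of the grey junction box: tip the plate nose-down, hook the nose bar of its oblong eye under the stud's head, lay the plate flat on the cover so that the head holds it down, then draw it back by feel until its nose bears on the low stop bar with a light, sure pressure of about 7 N, not over 10. Never force the plate against stud, box or bar, leave the other things on the bench and on the box where they are, and let go of the plate.

Things in the scene. Friction and masses are not known exactly. Their poses are not given: they have to be found in the camera images.
- box: Grey cast junction box fixed to the bench, 240 x 170 mm (x -85 to +155, y -85 to +85 mm), flat cover 90 mm above the origin, which is on the bench straight under the stud. z up; +x points from the stop bar past the stud along the long free part of the cover, where the plate's tail and grip will lie. The finished plate's axes are parallel to these.
- stud (a point): Top centre of the steel mushroom-headed stud on the box top, axes as the box. Neck 9 mm in diameter, 16 mm high from the cover to the underside of the head; head 35 mm in diameter, 6 mm thick (3 mm straight edge, then a cone to 22 mm diameter on top), so this point is 22 mm above the cover.
- stop: Adjustable stop: a steel bar 88 mm long across (y), 8 mm thick, 4 mm high above the cover, held by two dark screws, on the box's -x side of the stud. Origin: cover height, 23 mm from the stud axis, axes as the box: the NOMINAL place of the bar's face towards the stud. The bar is clamped firmly up to 5 mm either way along x from there and this reading does not show it: feel for it.
- eye (a point): Centre of the locking plate's oblong eye, on the plate's underside. Plate axes: x from nose to grip, y across, z up when flat. Eye 25 mm (x) by 46 mm (y) - narrower along x than the stud's head, so it passes only tilted (about 0.6 rad is ample). The nose bar spans x = -21.5 to -12.5 mm from here.
- nose (a point): Middle of the plate's outer nose edge, on its underside, 21.5 mm from the eye centre along the plate's -x. Axes as the plate.
- hookrim (a point): Middle of the eye's edge on the nose bar, on the underside, 12.5 mm from the eye centre along the plate's -x: the edge that goes under the head and up to the neck. With this edge against the neck the swinging plate clears the head by about 2 mm.
- grip (a point): Centre of the black plastic grip block standing on the plate's tail: 28 mm long along the plate's x, 10 mm thick along y, 37 mm high above the plate (3 to 40 mm over the underside). This point is 70 mm from the eye centre along x and 25 mm above the plate's underside. Axes as the plate.
- plate: The loose steel locking plate as a whole, about 130 g, 3 mm thick, 107 mm long; origin and axes as eye. 66 mm wide from x = -21.5 to 24.5 mm, side bars beside the eye 10 mm; then a tail 40 mm wide to x = 85.5 mm. At the start it lies flat on the bench, grip upwards.
- meter: Bystander: yellow-brown multimeter 140 x 75 x 34 mm lying on the bench; origin under its centre.
- spray: Bystander: orange aerosol can, 52 mm diameter, 150 mm high, standing on the bench; origin under its centre.
- driver: Bystander: screwdriver lying on the bench beyond the box; origin under its middle.
- gland: Bystander: small loose brass cable gland, 24 mm diameter, 16 mm high, on the box top, about 58 mm to the -x side of the stud and 62 mm off to the side; origin under its centre.
Mind the look-alikes: they are no part of the job. Of the things shaped like the plate, the steel one is meant.

How it is judged (in metres and radians):
On the way, in this order (a step that is already met when the one before it is completed fails the run):
1. the plate, tipped nose-down, has the nose-side edge of its eye under the stud's head (angle between eye's own z axis and vertical above 0.17 rad and x of hookrim in the frame of box between -0.0145 and 0 m and y of hookrim in the frame of box between -0.012 and 0.012 m and z of hookrim in the frame of box between 0.09 and 0.1065 m), for 0.1 s.
2. the plate lies flat on the cover with the stud through its eye (angle between eye's own z axis and vertical below 0.05 rad and z of eye in the frame of box between 0.087 and 0.0925 m and horizontal distance between eye and stud below 0.012 m), for 0.1 s.
3. the flat plate is drawn firmly against the stop bar, bearing on it with at least 4 N (contact force between plate and stop above 4 N and angle between eye's own z axis and vertical below 0.05 rad and z of eye in the frame of box below 0.0925 m), for 0.1 s.
At the end, for the whole second after the job is handed in: The plate lies flat on the cover (within 3 degrees, 2 mm), stud through its eye, its nose within the stop bar's range of settings (6.5 mm either way of the nominal place), eye centre within 6 mm of the stud sideways, plate in line with the box within 0.1 rad, at rest and released (angle between eye's own z axis and vertical below 0.05 rad and z of eye in the frame of box between 0.088 and 0.092 m and x of nose in the frame of stop between -0.0065 and 0.0065 m and y of eye in the frame of box between -0.006 and 0.006 m and angle between the x axis of eye and the x axis of box, either way round below 0.1 rad and linear speed of plate below 0.01 m/s); the robot touches nothing.
It fails at once if the plate is forced against the stop bar with more than 10 N (contact force between plate and stop above 10 N).
It fails at once if the plate is forced against the box or stud with more than 25 N (contact force between plate and box above 25 N).
It fails at once if the robot strikes the box with more than 25 N (contact force between any of the fingers, the arm and box above 25 N).
It fails at once if a bystander is moved by more than 15 mm (distance of any of meter, spray, driver, gland from where it was at the start of the episode above 0.015 m).
It also fails if it takes over 72 s, if anything falls off the work surface, if the arm or the gripper's body presses on something with over 40 N, if the wrist force passes 120 N, or if a joint passes its speed limit or range.

### The arm

A 6-joint arm with a two-finger parallel gripper is mounted at the origin on the work surface. World frame = base frame: x ahead of the robot, y to its left, z up, the work surface at z = 0. Lengths are in m, angles in degrees, forces in N, time in s.
With the tool pointing down it reaches from about 0.35 to 0.875 m from the base axis. Payload 4.2 kg.
Tool frame: the origin (TCP) lies at the very end of the fingers, on their centre line; the grasp point (between the pads) lies 19 mm behind it; z points along the fingers, y is the line along which they close (so a half turn about z gives the same grasp; the last joint's range is limited). The gripper opens to 87 mm and grips with 3 to 60 N. Pads are 19 mm wide; open, the fingers measure 117 mm over their backs; the gripper's body (75 mm by 190 mm) begins 51 mm behind the grasp point.
Start: joints at [-52.85, 22.042, 0.453, 0, -68.411, -14.817], TCP at [0.238, -0.578, 0.223] pointing down, gripper open.
Joint ranges: [-179.83, 179.83], [-69.29, 118.12], [-61.27, 80.66], [-181.25, 117.63], [-171.15, -9.14], [-177.46, 177.46]. Speed limits (degrees/s): [159.86, 159.86, 180, 180, 180, 180].

### API

Orientations are given as a 3x3 rotation matrix whose columns are the frame's x, y, z axes.
In Python, from station import sense, cams, r gives the robot as it stands. The module is installed in compiled form; this text tells all that it offers.
- The arm moves only by the tool step_arm, never from a script. Its argument "targets" is text: rows parted by semicolons, each of 4 numbers parted by spaces: the shift along the tool's x, y, z in cm, then the turn about the tool's z in degrees. In form: x y z turn; .... A call has 1 to 12 rows; each row shifts and turns the commanded pose from where the row before left it, along the tool's axes as they then stand; what a row does not reach is not made up. A row lasts 1/12 s, in which the tool goes at most 41.7 mm and 7.16 degrees, less where a joint would pass 70% of its speed; a pose out of reach is approached as far as the arm can. A call with a gripper value outside its range is refused whole. "claw" is the finger opening in cm, from 0 to 8.7, set as the call begins (left out, the last holds). The fingers move at their own pace and stop on an object; the grip force is fixed at half the most. Time passes only in rows, so rows that do not move let the fingers close. It gives the time, the measured TCP pose, the force, the opening and the grip force at its end, in the units of the state.
- sense(): the state, without advancing time (a new reading comes with each control period).
- cams.capture(name): name is "scene" or "top"; returns a dict with "frame" (480x640x3 uint8, blue, green, red), "vertical_fov" (degrees; the focal length in pixels is half the picture's height over the tangent of half this angle, whatever the lens; pixels are square), "cx", "cy" (the principal point, pixels), "dist_coeffs" ([k1, k2, p1, p2, k3] as OpenCV has them; the pictures are not rectified), "eye" and "rotation" of the camera in the world. Camera axes: x right, y down, z forward; pixel columns grow to the right and rows downward; lengths in m; the calibration is good to about 2 mm. A picture is of the moment at which its call begins. There is no depth.
- r.finish_job(): hands the job in; it is judged then, once.
The state is a dict: "time_s": time; "joints": joint angles; "joint_velocities": joint speeds; "effort": joint torques, N m; "tcp_pos": TCP position; "ee_rot": TCP orientation; "wrist_force": force on the tool from outside, world axes, zero at the start; "moment": the same for the moment, N m; "gripper_width": opening from 0.0 (shut) to 1.0 (fully open); "gripper_force": force on a finger pad.
Only numpy, scipy, OpenCV 4.12 (cv2) and the standard library are available. Lean on these libraries where they do the work, as an engineer would, in place of code of your own. Each camera call takes 0.05 s, during which the arm holds its last target. There are 200 camera calls.

## Working session

There is one attempt and no reset: what is moved stays moved. The work goes in short steps, Python scripts to look and compute and a tool call to move; the robot and the scene stay as the last step left them, time stands still between calls to the robot, and variables do not carry over. Pictures are saved under pics/ and viewed, at most 10 in all, crops included, and the job is handed in when it is done.

Besides the shell and the picture viewer there is one more tool, called after ">>>" as name(argument=value, ...), one argument or row to a line, values as JSON. step_arm: Moves the arm, as the interface text tells. Its arguments: {"type":"object","properties":{"targets":{"type":"string"},"claw":{"type":"number"}},"required":["targets"]}

```bash
mkdir -p pics
python3 - <<'E'
from station import sense,cams,r
import cv2,numpy as np
for n in("scene","top"):
    c=cams.capture(n); cv2.imwrite(f"pics/{n}0.png",c["frame"])
    print(n,{k:(np.round(v,4).tolist() if k!="frame" else 0) for k,v in c.items()})
s=sense();print({k:np.round(v,3).tolist() for k,v in s.items()})
E
```

```text
scene {'frame': 0, 'vertical_fov': 42.0045, 'cx': 307.3614, 'cy': 238.7756, 'dist_coeffs': [0.0632, 0.0, 0.0, 0.0, 0.0], 'eye': [1.2966, -0.5329, 1.5503], 'rotation': [[0.5954, 0.6838, -0.4218], [0.8034, -0.512, 0.3042], [-0.008, -0.52, -0.8542]]}
top {'frame': 0, 'vertical_fov': 52.4373, 'cx': 329.6438, 'cy': 239.9612, 'dist_coeffs': [-0.0454, 0.0, 0.0, 0.0, 0.0], 'eye': [0.4255, -0.0154, 1.5103], 'rotation': [[-0.0163, -0.9955, 0.0938], [-0.9998, 0.0174, 0.0106], [-0.0122, -0.0936, -0.9955]]}
{'time_s': 0.1, 'joints': [-52.851, 22.088, 0.387, -0.023, -68.411, -14.818], 'joint_velocities': [-0.06, -0.06, 0.269, 0.035, -0.03, 0.044], 'effort': [-0.001, -39.169, 18.793, 4.232, 0.013, -0.0], 'tcp_pos': [0.237, -0.578, 0.222], 'ee_rot': [[-0.925, -0.38, -0.001], [-0.38, 0.925, 0.002], [0.0, 0.002, -1.0]], 'wrist_force': [0.206, -0.584, -0.312], 'moment': [-0.025, 0.045, 0.063], 'gripper_force': 0.0, 'gripper_width': 0.998}
```

View pics/scene0.png

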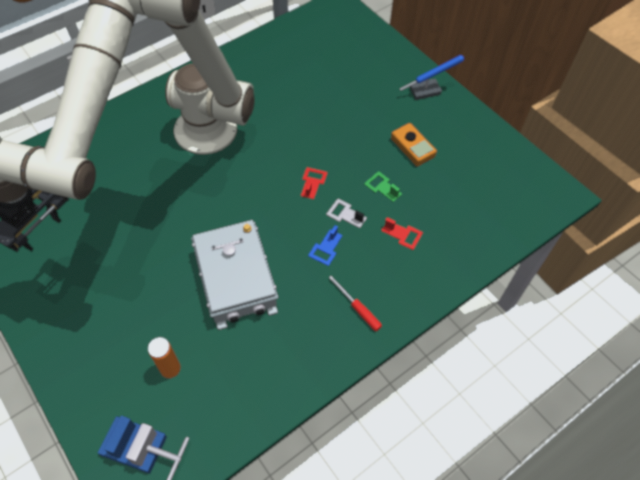

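View pics/top0.png

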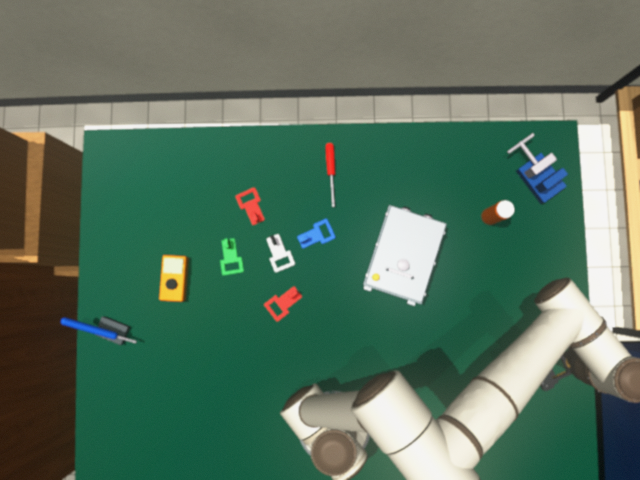

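Scene: the box is at about (233,270) with the stud at (229,251), and the steel plate at (347,213). Top: the stud is at (403,266), the steel plate at (281,252), and the coloured plates are decoys. I'll take closer crops next.

Run:
```python
import cv2,numpy as np
a=cv2.imread("pics/scene0.png");b=cv2.imread("pics/top0.png")
def crop(im,x,y,w,h,s):
    return cv2.resize(im[y:y+h,x:x+w],None,fx=s,fy=s,interpolation=cv2.INTER_CUBIC)
# left col box, right col plates; 
o=np.zeros((600,800,3),np.uint8)
o[:300,:400]=crop(a,185,210,100,75,4)
o[300:,:400]=crop(b,355,235,100,75,4)
o[:300,400:]=crop(a,322,194,50,37.5.__int__(),8)[:300] if 0 else cv2.resize(a[192:234,320:376],(400,300),interpolation=cv2.INTER_CUBIC)
o[300:,400:]=cv2.resize(b[230:275,255:315],(400,300),interpolation=cv2.INTER_CUBIC)
cv2.imwrite("pics/crops.png",o)
```

```text
(no output)
```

View pics/crops.png

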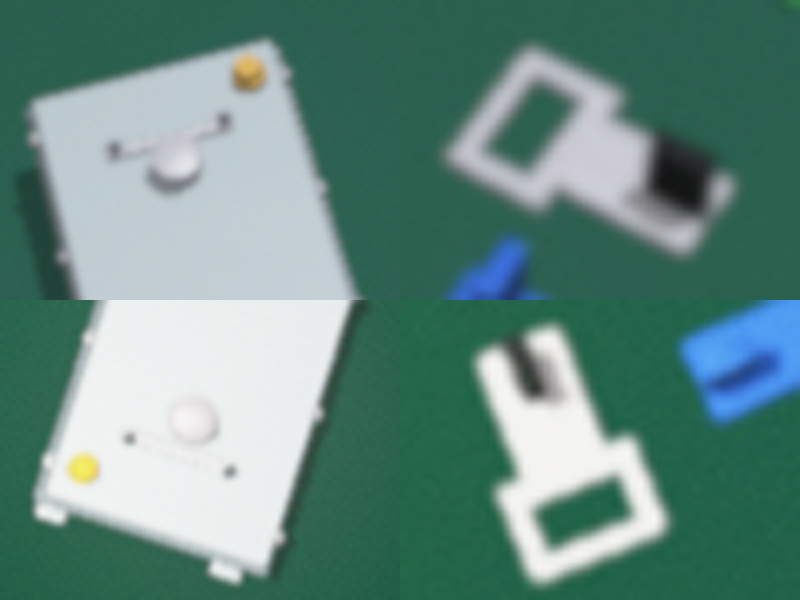

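```bash
cat > h.py <<'E'
import numpy as np,cv2
from scipy.optimize import least_squares
C={"scene":dict(f=240/np.tan(np.radians(42.0045/2)),cx=307.3614,cy=238.7756,k=.0632,eye=[1.2966,-.5329,1.5503],R=[[0.5954,0.6838,-0.4218],[0.8034,-0.512,0.3042],[-0.008,-0.52,-0.8542]]),
"top":dict(f=240/np.tan(np.radians(52.4373/2)),cx=329.6438,cy=239.9612,k=-.0454,eye=[.4255,-.0154,1.5103],R=[[-0.0163,-0.9955,0.0938],[-0.9998,0.0174,0.0106],[-0.0122,-0.0936,-0.9955]])}
def proj(n,P):
    c=C[n];R=np.array(c["R"]).T;t=-R@np.array(c["eye"])
    K=np.array([[c["f"],0,c["cx"]],[0,c["f"],c["cy"]],[0,0,1.]])
    return cv2.projectPoints(np.array(P,float).reshape(-1,1,3),cv2.Rodrigues(R)[0],t,K,np.array([c["k"],0,0,0,0.]))[0].reshape(-1,2)
def world(p,L,z0=0):
    c,s=np.cos(p[2]),np.sin(p[2]);L=np.array(L,float)
    return np.c_[p[0]+c*L[:,0]-s*L[:,1],p[1]+s*L[:,0]+c*L[:,1],L[:,2]]
def fit(obs,p0):
    # obs: {cam:[(lx,ly,lz,u,v)]}
    def f(p): return np.concatenate([(proj(n,world(p,np.array(o)[:,:3]))-np.array(o)[:,3:]).ravel() for n,o in obs.items()])
    s=least_squares(f,p0,loss="soft_l1");return s.x,{n:np.round(proj(n,world(s.x,np.array(o)[:,:3]))-np.array(o)[:,3:],1).tolist() for n,o in obs.items()}
E
python3 - <<'E'
from h import *
def conv(l,ox,oy,u0,v0,sc): return [(a/1e3,b/1e3,z/1e3,ox+(u-u0+.5)/sc-.5,oy+(v-v0+.5)/sc-.5) for a,b,z,u,v in l]
pt=[(-21.5,33,2,540,585),(-21.5,-33,2,668,525),(24.5,33,2,497,490),(24.5,-33,2,632,437),(85.5,20,2,475,358),(85.5,-20,2,557,325),(12.5,23,2,533,515),(12.5,-23,2,622,475),(-12.5,-23,2,635,520),(-12.5,23,2,552,550)]
ps=[(-21.5,33,2,530,45),(-21.5,-33,2,445,155),(24.5,33,2,622,95),(24.5,-33,2,540,212),(85.5,20,2,735,185),(85.5,-20,2,688,255),(-12.5,23,2,538,75),(-12.5,-23,2,485,148),(12.5,23,2,583,100),(12.5,-23,2,528,175)]
o={"top":conv(pt,255,230,400,300,400/60),"scene":conv(ps,320,192,400,0,400/56)}
x,r=fit(o,[.4,.1,.38]);print("plate",x,np.degrees(x[2]),r)
for n in o:print(n,fit({n:o[n]},x)[0])
bt=[(-85,85,90,40,495),(-85,-85,90,268,575),(0,0,109,194,419)]
bs=[(-85,85,90,272,40),(-85,-85,90,30,100),(0,0,109,176,158)]
o={"top":conv(bt,355,235,0,300,4),"scene":conv(bs,185,210,0,0,4)}
o["top"]+=[(.155,.085,.09,390,208),(.155,-.085,.09,445,226)]
x,r=fit(o,[.4,-.2,-.3]);print("box",x,np.degrees(x[2]),r)
for n in o:print(n,fit({n:o[n]},x)[0])
E
```

```text
plate [0.50358508 0.15122525 0.36398993] 20.85508666100712 {'top': [[-1.5, -0.6], [-0.9, 0.5], [-0.4, -0.1], [-0.9, -0.0], [-0.3, 0.0], [-0.6, 0.2], [-1.4, -1.5], [-1.0, -1.0], [-0.0, -0.2], [-1.4, 0.8]], 'scene': [[-0.7, 0.8], [-0.3, 0.8], [-0.4, 0.5], [-0.4, -0.2], [-0.7, 0.1], [-0.9, -0.1], [-1.0, 0.2], [-1.6, 0.7], [-0.1, 0.4], [-0.4, 0.7]]}
top [0.50318352 0.14825442 0.38031545]
scene [0.50359565 0.15377859 0.35302525]
box [ 0.48199878 -0.20800042 -0.34753379] -19.91221915286508 {'top': [[-0.2, 0.0], [-1.5, -0.9], [-0.8, 0.5], [0.4, -2.0], [0.4, -1.4]], 'scene': [[-0.9, -0.4], [-0.6, -0.4], [-0.7, -0.6]]}
top [ 0.4795094  -0.20904907 -0.33963119]
scene [ 0.48440516 -0.2073933  -0.35085256]
```

>>> step_arm(
  targets="-2.5 2.4 0 0;-2.5 2.4 0 0;-2.5 2.4 0 0;-2.5 2.4 0 0;-2.5 2.4 0 0;-2.5 2.4 0 0;-2.5 2.4 0 0;-2.5 2.4 0 0;-2.5 2.4 0 0;-2.5 2.4 0 0;-2.5 2.4 0 0;-2.5 2.4 0 0.7",
  claw=5,
)

```text
time_s: 1.1
tcp_pos: [0.4056, -0.196, 0.2224]
ee_rot: [[-0.93, -0.368, -0.0], [-0.368, 0.93, 0.0], [0.0, 0.0, -1.0]]
wrist_force: [0.6, -0.2, -0.0]
gripper_width: 0.577
gripper_force: 0.0
```

>>> step_arm(
  targets="-2.5 2.35 0.5 0;-2.5 2.35 0.5 0;-2.5 2.35 0.5 0;-2.5 2.35 0.5 0;-2.5 2.35 1 0;-2.5 2.35 1 0;-2.5 2.35 1 0;-2.5 2.35 1 0;-2.5 2.35 1 0;-2.5 2.35 1 0;-2.5 2.35 1 0;-1.9 2.3 1 0",
)

```text
time_s: 2.1
tcp_pos: [0.5759, 0.1743, 0.1215]
ee_rot: [[-0.929, -0.369, -0.0], [-0.369, 0.929, -0.0], [0.0, -0.0, -1.0]]
wrist_force: [0.4, 0.1, -0.3]
gripper_width: 0.577
gripper_force: 0.0
```

>>> step_arm(
  targets="0 0 0 0;0 0 0 0",
)

```text
time_s: 2.27
tcp_pos: [0.5745, 0.1733, 0.1208]
ee_rot: [[-0.929, -0.37, -0.003], [-0.37, 0.929, -0.002], [0.003, -0.0, -1.0]]
wrist_force: [-0.7, -0.3, -0.4]
gripper_width: 0.577
gripper_force: 0.0
```

Run:
```python
from station import sense,cams
import cv2,numpy as np
s=sense();print(s["tcp_pos"],np.round(s["ee_rot"],3).tolist(),s["time_s"])
a=cams.capture("scene")["frame"];b=cams.capture("top")["frame"]
o=np.hstack([cv2.resize(a[170:250,310:390],(400,400),interpolation=2),cv2.resize(b[215:295,240:320],(400,400),interpolation=2)])
cv2.imwrite("pics/g1.png",o)
```

```text
[0.57449398 0.17332339 0.12084852] [[-0.929, -0.37, -0.003], [-0.37, 0.929, -0.002], [0.003, -0.0, -1.0]] 2.2667
```

View pics/g1.png

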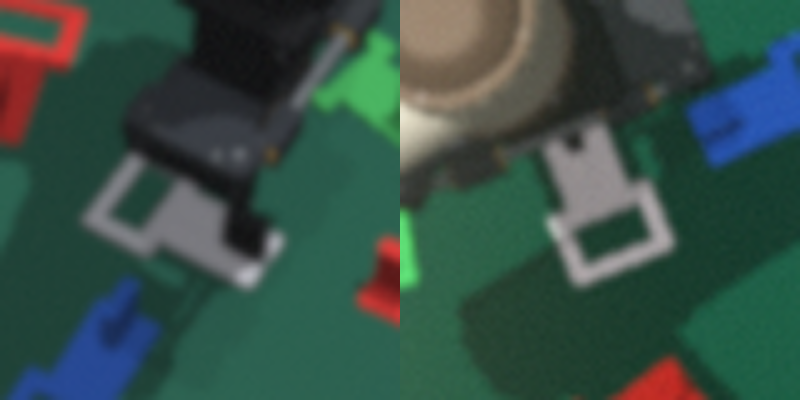

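The right-hand finger stands just beside the grip at crop (245,220), with the steel plate below it. Only a small correction is needed before I descend and grip.

>>> step_arm(
  targets="0.2 0.2 1 0;0.2 0.3 1 0;0 0 1.5 0;0 0 2 0;0 0 2 0;0 0 1.5 0;0 0 0.8 0;0 0 0.5 0;0 0 0 0;0 0 0 0",
)

```text
time_s: 3.2
tcp_pos: [0.5698, 0.1755, 0.02]
ee_rot: [[-0.93, -0.369, 0.001], [-0.369, 0.93, 0.0], [-0.001, -0.0, -1.0]]
wrist_force: [0.0, -0.5, 0.5]
gripper_width: 0.578
gripper_force: 0.0
```

>>> step_arm(
  targets="0 0 0 0;0 0 0 0;0 0 0 0;0 0 0 0;0 0 0 0;0 0 0 0;0 0 0 0;0 0 0 0",
  claw=0.5,
)

```text
time_s: 3.87
tcp_pos: [0.5696, 0.1757, 0.0196]
ee_rot: [[-0.93, -0.369, 0.0], [-0.369, 0.93, 0.0], [-0.0, 0.0, -1.0]]
wrist_force: [-1.1, 0.1, 0.7]
gripper_width: 0.113
gripper_force: 29.9
```

>>> step_arm(
  targets="0 0 -0.5 0;0 0 -1 0;0 0 -2 0;0 0 -3 0;0 0 -3 0;0 0 -3 0;0 0 -3 0;0 0 -1.5 0;0 0 0 0",
)

```text
time_s: 4.62
tcp_pos: [0.5717, 0.1764, 0.1952]
ee_rot: [[-0.929, -0.369, 0.009], [-0.369, 0.929, 0.004], [-0.01, 0.001, -1.0]]
wrist_force: [0.3, 0.4, -1.0]
gripper_width: 0.112
gripper_force: 29.9
```

Run:
```python
from station import sense,cams
import cv2,numpy as np
s=sense();print(s["tcp_pos"],np.round(s["ee_rot"],3).tolist(),s["time_s"],s["wrist_force"],s["moment"])
a=cams.capture("scene")["frame"];b=cams.capture("top")["frame"]
o=np.hstack([cv2.resize(a[150:250,300:400],(400,400),interpolation=2),cv2.resize(b[205:305,230:330],(400,400),interpolation=2)])
cv2.imwrite("pics/g2.png",o)
```

```text
[0.57174012 0.17643707 0.19524299] [[-0.929, -0.369, 0.009], [-0.369, 0.929, 0.004], [-0.01, 0.001, -1.0]] 4.6167 [ 0.31808241  0.39045139 -0.99344324] [ 0.0347052  -0.10702859 -0.02110258]
```

View pics/g2.png

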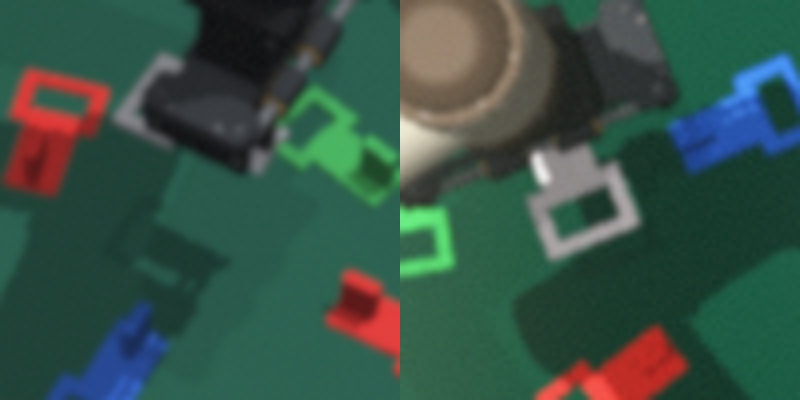

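```bash
cat >> h.py <<'E'
def plate_world(L,tcp,yaw,th,dx=0.,dy=0.,piv=(.070,.030),ztcp=.0196):
    # th: nose-down pitch; pivot plate coords (x,z); returns world pts
    L=np.array(L,float)/1e3
    X=L[:,0]-piv[0];Z=L[:,2]-piv[1]
    x=np.cos(th)*X-np.sin(th)*Z+dx; z=np.sin(th)*X+np.cos(th)*Z; y=L[:,1]+dy
    c,s=np.cos(yaw),np.sin(yaw)
    return np.c_[tcp[0]+c*x-s*y,tcp[1]+s*x+c*y,tcp[2]+piv[1]-ztcp+z]
E
python3 - <<'E'
from h import *
t=[(-21.5,33,2,550,260),(-21.5,-33,2,640,222),(24.5,33,2,530,200),(24.5,-33,2,615,163)]
s=[(-21.5,33,2,165,55),(-21.5,-33,2,115,115),(85.5,-20,2,262,172)]
T=np.array(t,float);S=np.array(s,float)
ut=np.c_[230+(T[:,3]-400)/4-.4,205+T[:,4]/4-.4];us=np.c_[300+S[:,3]/4-.4,150+S[:,4]/4-.4]
tcp=[.5717,.1764,.1952]
g=lambda p:np.concatenate([(proj("top",plate_world(T[:,:3],tcp,p[3],*p[:3]))-ut).ravel(),(proj("scene",plate_world(S[:,:3],tcp,p[3],*p[:3]))-us).ravel()])
q=least_squares(g,[.1,0,0,.375]);print(q.x,np.round(q.fun,1))
E
```

```text
[ 4.16472391e-04 -8.12562512e-04  1.59030413e-04  3.82070642e-01] [-0.5 -0.4 -0.8 -0.2 -1.8 -0.9 -0.9 -0.9 -1.7 -0.4 -1.4  1.  -1.4  0. ]
```

The plate is held level with no slip, sitting square in the pads. I'll tip it by hooking its nose bar lightly under the head from the +x side and raising the grip on an arc. First I carry it over the box.

>>> step_arm(
  targets="0.5 -1.7 0 0;1.1 -3.5 0 0;1.1 -3.5 0 0;1.1 -3.5 0 0;1.1 -3.5 0 0;1.1 -3.5 0 0;1.1 -3.5 0 0;1.1 -3.5 0 0;1.1 -3.5 0 0;1.1 -3.5 0 0;1.1 -3.5 0 0;1.1 -3.5 0 0",
)

```text
time_s: 5.72
tcp_pos: [0.5991, -0.246, 0.1869]
ee_rot: [[-0.93, -0.368, -0.005], [-0.368, 0.93, 0.001], [0.004, 0.003, -1.0]]
wrist_force: [1.9, 0.2, -1.0]
gripper_width: 0.114
gripper_force: 29.9
```

>>> step_arm(
  targets="0.6 -2.6 0 0;0 -1.7 0 6;0 0 0 7;0 0 0 7;0 0 0 7;0 0 0 7;0 0 0 5;0 0 0 2.6;0 0 0 0;0 0 0 0",
)

```text
time_s: 6.55
tcp_pos: [0.61, -0.2865, 0.1874]
ee_rot: [[-0.94, 0.34, -0.004], [0.34, 0.94, 0.001], [0.004, -0.0, -1.0]]
wrist_force: [0.1, 1.1, -2.2]
gripper_width: 0.113
gripper_force: 29.9
```

Run:
```python
from station import sense,cams
import cv2,numpy as np
s=sense();print(s["tcp_pos"],np.round(s["ee_rot"],3).tolist(),s["time_s"],s["wrist_force"],s["moment"])
a=cams.capture("scene")["frame"];b=cams.capture("top")["frame"]
o=np.hstack([cv2.resize(a[190:290,190:290],(400,400),interpolation=2),cv2.resize(b[205:305,350:450],(400,400),interpolation=2)])
cv2.imwrite("pics/g3.png",o)
```

```text
[ 0.60996127 -0.28647398  0.1873846 ] [[-0.94, 0.34, -0.004], [0.34, 0.94, 0.001], [0.004, -0.0, -1.0]] 6.55 [ 0.08918336  1.14753192 -2.20343483] [-0.04616421 -0.06928532  0.03002061]
```

View pics/g3.png

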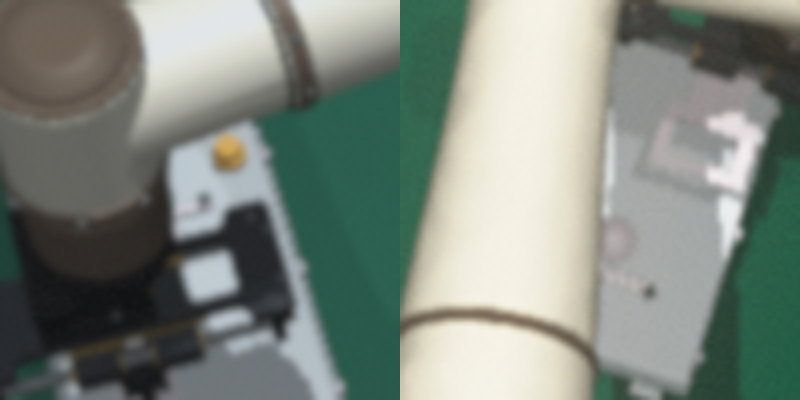

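The stud head shows at top (404,264), matching the fit, and the plate hangs level over the +x part of the cover. Now I descend behind the stud.

>>> step_arm(
  targets="0.7 0.8 0 0;1 1.1 1 0;1 1.1 1.5 0;0 0 1.5 0;0 0 1.5 0;0 0 1 0;0 0 0.5 0;0 0 0 0;0 0 0 0",
)

```text
time_s: 7.4
tcp_pos: [0.596, -0.2495, 0.1199]
ee_rot: [[-0.94, 0.341, 0.0], [0.341, 0.94, -0.0], [-0.0, -0.0, -1.0]]
wrist_force: [0.3, 0.0, -1.1]
gripper_width: 0.117
gripper_force: 29.9
```

```bash
cat > st.py <<'E'
from station import sense
import numpy as np
s=sense();d=np.array(s["tcp_pos"])-[.482,-.208,.09];c,n=np.cos(-.3473),np.sin(-.3473)
R=np.array([[c,n,0],[-n,c,0],[0,0,1]]);E=np.array(s["ee_rot"])
print("t",s["time_s"],"box mm",np.round(1e3*R@d,1),"yaw",np.round(np.degrees(np.arctan2(-E[1,0],-E[0,0]))+19.9,2),"F",np.round(R@s["wrist_force"],2),"M",np.round(R@s["moment"],3),"w",round(s["gripper_width"],3),s["gripper_force"])
E
python3 st.py
```

```text
t 7.4 box mm [121.3  -0.2  29.9] yaw -0.05 F [ 0.31  0.14 -1.06] M [-0.065 -0.08   0.01 ] w 0.117 29.94387924671173
```

>>> step_arm(
  targets="0 0 0.35 0;0.5 0 0 0;0.5 0 0 0;0.5 0 0 0;0.3 0 0 0;0.2 0 0 0;0 0 0 0;0 0 0 0",
)

```text
time_s: 8.07
tcp_pos: [0.577, -0.2425, 0.1163]
ee_rot: [[-0.94, 0.341, 0.001], [0.341, 0.94, -0.0], [-0.001, 0.0, -1.0]]
wrist_force: [0.6, -0.8, -1.5]
gripper_width: 0.111
gripper_force: 29.9
```

```bash
python3 st.py
```

```text
t 8.0667 box mm [ 1.011e+02 -1.000e-01  2.630e+01] yaw -0.06 F [ 0.86 -0.52 -1.54] M [-0.077 -0.132 -0.002] w 0.111 29.943783581256866
```

>>> step_arm(
  targets="0 0 -0.3 0;0 0 -0.3 0;0.1 0 -0.2 0;0.1 0 -0.3 0;0.1 0 -0.3 0;0 0 0 0",
)

```text
time_s: 8.57
tcp_pos: [0.5742, -0.2414, 0.1304]
ee_rot: [[-0.94, 0.342, 0.001], [0.342, 0.94, 0.0], [-0.001, 0.0, -1.0]]
wrist_force: [1.0, -0.2, -3.4]
gripper_width: 0.111
gripper_force: 30.0
```

```bash
python3 st.py
```

```text
t 8.5667 box mm [98.1  0.  40.4] yaw -0.08 F [ 1.02  0.16 -3.38] M [ 0.153 -0.576 -0.048] w 0.111 29.999508261680603
```

>>> step_arm(
  targets="0.2 0 -0.4 0;0.2 0 -0.4 0;0.2 0 -0.4 0;0.25 0 -0.35 0;0.25 0 -0.35 0;0.3 0 -0.35 0;0 0 0 0",
)

```text
time_s: 9.15
tcp_pos: [0.5599, -0.2363, 0.153]
ee_rot: [[-0.94, 0.342, -0.001], [0.342, 0.94, 0.001], [0.001, 0.0, -1.0]]
wrist_force: [-0.6, 0.9, -5.4]
gripper_width: 0.109
gripper_force: 30.0
```

```bash
python3 st.py
```

```text
t 9.15 box mm [82.9 -0.1 63. ] yaw -0.08 F [-0.85  0.68 -5.41] M [ 0.228  0.072 -0.056] w 0.109 30.000353363575414
```

>>> step_arm(
  targets="0.3 0 -0.3 0;0.3 0 -0.3 0;0.35 0 -0.3 0;0.35 0 -0.3 0;0.35 0 -0.25 0;0 0 0 0",
)

```text
time_s: 9.65
tcp_pos: [0.5447, -0.2308, 0.1675]
ee_rot: [[-0.94, 0.342, -0.0], [0.342, 0.94, 0.0], [0.0, 0.0, -1.0]]
wrist_force: [-0.4, 1.4, -7.3]
gripper_width: 0.116
gripper_force: 30.0
```

```bash
python3 st.py
python3 - <<'E'
from station import cams
import cv2,numpy as np
a=cams.capture("scene")["frame"];b=cams.capture("top")["frame"]
cv2.imwrite("pics/s4.png",a);cv2.imwrite("pics/t4.png",b)
o=np.hstack([cv2.resize(a[200:280,190:270],(400,400),interpolation=2),cv2.resize(b[215:295,365:445],(400,400),interpolation=2)])
cv2.imwrite("pics/g4.png",o)
E
```

```text
t 9.65 box mm [66.7 -0.1 77.5] yaw -0.07 F [-0.81  1.17 -7.34] M [ 0.217 -0.158 -0.005] w 0.116 30.000057744327933
```

View pics/g4.png

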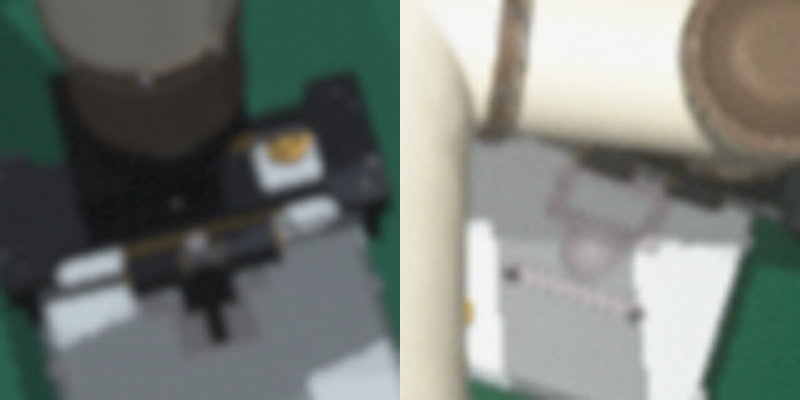

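The plate is tipped, with its nose bar still under the head (top crop, head at (588,250)). I'll ease it down, back it out, raise it and measure the tilt.

>>> step_arm(
  targets="0 0 0.3 0;-0.6 0 0 0;-1 0 0 0;-1 0 0 0;-0.8 0 0 0;0 0 -1 0;0 0 -1.5 0;0 0 -1.5 0;0 0 -0.5 0;0 0 0 0;0 0 0 0",
)

```text
time_s: 10.67
tcp_pos: [0.5772, -0.2426, 0.2093]
ee_rot: [[-0.94, 0.342, 0.001], [0.342, 0.94, 0.0], [-0.0, 0.0, -1.0]]
wrist_force: [-0.4, 0.2, -2.5]
gripper_width: 0.112
gripper_force: 30.0
```

```bash
python3 st.py
python3 - <<'E'
from station import cams
import cv2,numpy as np
a=cams.capture("scene")["frame"];b=cams.capture("top")["frame"]
o=np.hstack([cv2.resize(a[200:280,190:270],(400,400),interpolation=2),cv2.resize(b[205:285,370:450],(400,400),interpolation=2)])
o=cv2.convertScaleAbs(o,alpha=1.3,beta=0)
cv2.imwrite("pics/g5.png",o)
E
```

```text
t 10.6667 box mm [ 1.013e+02 -1.000e-01  1.193e+02] yaw -0.08 F [-0.45  0.04 -2.54] M [-0.011 -0.026  0.032] w 0.112 29.99921993818134
```

View pics/g5.png

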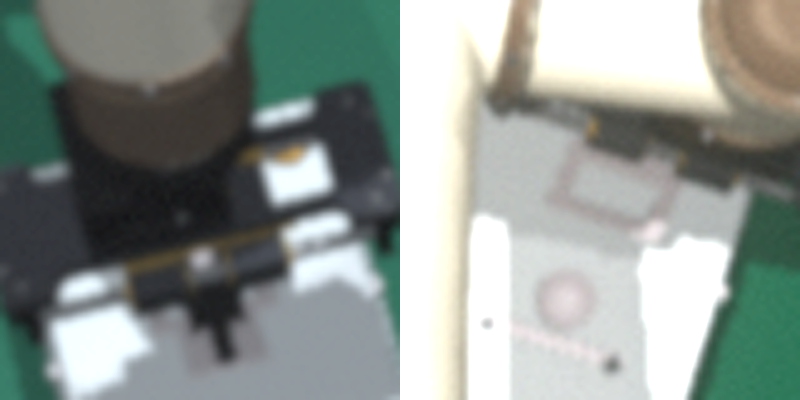

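The tipped plate shows in the top crop with nose corners at (548,203) and (660,237), and the stud head at (565,300). I'll fit the tilt from these.

Run:
```python
from h import *
t=[(-21.5,33,1,548,203),(-21.5,-33,1,660,237),(24.5,33,2,572,148),(24.5,-33,2,680,182),(-12.5,23,2,567,192),(-12.5,-23,2,648,218),(12.5,23,2,583,157)]
s=[(85.5,20,2,260,358),(85.5,-20,2,188,377)]
T=np.array(t,float);S=np.array(s,float)
ut=np.c_[370+(T[:,3]-400)/5-.4,205+T[:,4]/5-.4];us=np.c_[190+S[:,3]/5-.4,200+S[:,4]/5-.4]
tcp=[.5772,-.2426,.2093]
b=world([.482,-.208,-.3473],[[0,0,.109]])
bt=proj("top",b)[0]-[402.6,264.6];print("stud bias",bt)
for bias in ([0,0],bt):
  g=lambda p:np.concatenate([(proj("top",plate_world(T[:,:3],tcp,-.3473,*p))-ut-bias).ravel(),(proj("scene",plate_world(S[:,:3],tcp,-.3473,*p))-us).ravel()])
  q=least_squares(g,[.5,0,0],loss="soft_l1");print(q.x,np.round(q.fun,1))
  th,dx,dy=q.x
  print("rel to TCP (box axes): hookrim, nose",(plate_world([(-12.5,0,0),(-21.5,0,0),(12.5,0,0)],[0,0,0],0,*q.x)*1e3).round(1).tolist())
print("model .65",(plate_world([(-12.5,0,0),(-21.5,0,0),(12.5,0,0)],[0,0,0],0,.65,-.0008,0)*1e3).round(1).tolist())
```

```text
stud bias [-0.28821907  0.28415465]
[ 6.68246748e-01  6.16085705e-04 -2.30921532e-03] [-0.4 -0.4 -0.5  0.3  0.2 -2.4  1.3 -1.5  0.2  0.6 -0.4  0.7  0.   0.4
  0.7 -0.5 -1.  -0. ]
rel to TCP (box axes): hookrim, nose [[-45.6, -2.3, -64.3], [-52.6, -2.3, -69.8], [-25.9, -2.3, -48.8]]
[ 6.53535266e-01  5.65424821e-04 -1.82668832e-03] [-0.3 -0.4 -0.5  0.4  0.3 -2.5  1.4 -1.6  0.3  0.6 -0.3  0.7  0.1  0.4
  0.9 -0.5 -0.8 -0.1]
rel to TCP (box axes): hookrim, nose [[-46.7, -1.8, -63.6], [-53.8, -1.8, -69.0], [-26.8, -1.8, -48.4]]
model .65 [[-48.3, 0.0, -63.4], [-55.5, 0.0, -68.9], [-28.4, 0.0, -48.3]]
```

>>> step_arm(
  targets="1 0.1 0 0;1.5 0 0 0;1.5 0 0 0;1.5 0 0 0;1.2 0 0 0;0.7 0 0.5 0;0 0 1.2 0;0 0 1.2 0;0 0 0.6 0;0 0 0.3 0;0 0 0 0;0 0 0 0",
)

```text
time_s: 11.77
tcp_pos: [0.5085, -0.2166, 0.171]
ee_rot: [[-0.94, 0.341, -0.0], [0.341, 0.94, -0.0], [-0.0, -0.0, -1.0]]
wrist_force: [0.1, -0.5, -1.4]
gripper_width: 0.112
gripper_force: 30.0
```

```bash
python3 st.py
```

```text
t 11.7667 box mm [27.9  0.9 81. ] yaw -0.06 F [ 0.22 -0.43 -1.4 ] M [-0.051 -0.078  0.011] w 0.112 29.999386619310826
```

>>> step_arm(
  targets="0 0 0.2 0;0 0 0.2 0;0 0 0.2 0;0 0 0 0;0 0 0 0",
)

```text
time_s: 12.18
tcp_pos: [0.5082, -0.2165, 0.165]
ee_rot: [[-0.94, 0.341, -0.0], [0.341, 0.94, 0.0], [0.0, -0.0, -1.0]]
wrist_force: [0.8, 0.0, -2.5]
gripper_width: 0.117
gripper_force: 30.0
```

```bash
python3 st.py
```

```text
t 12.1833 box mm [27.5  0.9 75. ] yaw -0.07 F [ 0.77  0.3  -2.51] M [ 0.018 -0.111 -0.014] w 0.117 29.999401315581053
```

>>> step_arm(
  targets="-0.2 0 0 0;-0.2 0 0 0;-0.2 0 0 0;0 0 0 0",
)

```text
time_s: 12.52
tcp_pos: [0.5144, -0.2187, 0.1651]
ee_rot: [[-0.94, 0.341, 0.001], [0.341, 0.94, -0.0], [-0.001, 0.0, -1.0]]
wrist_force: [0.9, -0.2, -1.6]
gripper_width: 0.11
gripper_force: 30.0
```

```bash
python3 st.py
```

```text
t 12.5167 box mm [34.1  1.  75.1] yaw -0.06 F [ 0.89  0.1  -1.6 ] M [-0.082 -0.114 -0.023] w 0.11 29.999446731526405
```

>>> step_arm(
  targets="-0.15 0 0.05 0;-0.15 0 0.05 0;-0.15 0 0.05 0;0 0 0 0",
)

```text
time_s: 12.85
tcp_pos: [0.5183, -0.2202, 0.1634]
ee_rot: [[-0.94, 0.342, -0.0], [0.342, 0.94, -0.0], [0.0, -0.0, -1.0]]
wrist_force: [0.4, 0.6, -1.5]
gripper_width: 0.113
gripper_force: 30.0
```

```bash
python3 st.py
```

```text
t 12.85 box mm [38.3  0.9 73.4] yaw -0.07 F [ 0.14  0.72 -1.49] M [-0.029 -0.031  0.038] w 0.113 29.99936957610771
```

>>> step_arm(
  targets="-0.1 0 0.05 0;-0.1 0 0.05 0;-0.1 0 0.05 0;0 0 0 0",
)

```text
time_s: 13.18
tcp_pos: [0.521, -0.2211, 0.1619]
ee_rot: [[-0.94, 0.341, -0.0], [0.341, 0.94, 0.0], [0.0, -0.0, -1.0]]
wrist_force: [0.2, -1.0, -1.5]
gripper_width: 0.111
gripper_force: 30.0
```

```bash
python3 st.py
```

```text
t 13.1833 box mm [41.1  0.9 71.9] yaw -0.07 F [ 0.52 -0.88 -1.49] M [-0.044 -0.089 -0.001] w 0.111 29.999329957645386
```

>>> step_arm(
  targets="-0.1 0 0 0;-0.1 0 0 0;0 0 0 0;0 0 0 0",
)

```text
time_s: 13.52
tcp_pos: [0.5228, -0.2218, 0.1621]
ee_rot: [[-0.94, 0.342, 0.0], [0.342, 0.94, -0.0], [-0.0, 0.0, -1.0]]
wrist_force: [-0.2, 0.7, -1.5]
gripper_width: 0.115
gripper_force: 30.0
```

```bash
python3 st.py
```

```text
t 13.5167 box mm [43.1  0.9 72.1] yaw -0.07 F [-0.47  0.62 -1.46] M [ 0.002 -0.088 -0.003] w 0.115 29.999510964844376
```

>>> step_arm(
  targets="-0.1 0 0 0;0 0 0 0;0 0 0 0",
)

```text
time_s: 13.77
tcp_pos: [0.5237, -0.2221, 0.162]
ee_rot: [[-0.94, 0.341, -0.0], [0.341, 0.94, 0.0], [0.0, -0.0, -1.0]]
wrist_force: [-0.6, -0.3, -1.1]
gripper_width: 0.111
gripper_force: 30.0
```

```bash
python3 st.py
```

```text
t 13.7667 box mm [44.   0.9 72. ] yaw -0.07 F [-0.47 -0.47 -1.09] M [-0.042 -0.023  0.006] w 0.111 29.999389050062746
```

>>> step_arm(
  targets="-0.1 0 0 0;0 0 0 0;0 0 0 0",
)

```text
time_s: 14.02
tcp_pos: [0.5243, -0.2224, 0.1619]
ee_rot: [[-0.94, 0.342, -0.001], [0.342, 0.94, 0.0], [0.001, -0.0, -1.0]]
wrist_force: [-0.5, 1.0, -1.7]
gripper_width: 0.113
gripper_force: 30.0
```

```bash
python3 st.py
```

```text
t 14.0167 box mm [44.7  0.9 71.9] yaw -0.07 F [-0.85  0.79 -1.72] M [0.001 0.229 0.041] w 0.113 29.999398388899863
```

The neck was felt at TCP x≈44.3, so the plate is hooked. I'll swing it flat on an arc about the hook edge, with a slight bias against the neck, checking the force as I go.

>>> step_arm(
  targets="-0.18 0 0.05 0;-0.18 0 0.06 0;-0.17 0 0.13 0;-0.18 0 0.13 0;0 0 0 0",
)

```text
time_s: 14.43
tcp_pos: [0.5307, -0.2248, 0.1576]
ee_rot: [[-0.94, 0.342, -0.002], [0.342, 0.94, 0.001], [0.002, -0.0, -1.0]]
wrist_force: [-4.2, 1.7, -1.2]
gripper_width: 0.113
gripper_force: 30.0
```

```bash
python3 st.py
```

```text
t 14.4333 box mm [51.5  0.8 67.6] yaw -0.08 F [-4.57  0.2  -1.22] M [ 0.122  1.515 -0.044] w 0.113 30.000454494729638
```

>>> step_arm(
  targets="-0.17 0 0.12 0;-0.17 0 0.13 0;-0.16 0 0.15 0;-0.16 0 0.15 0;0 0 0 0",
)

```text
time_s: 14.85
tcp_pos: [0.5374, -0.2272, 0.1522]
ee_rot: [[-0.94, 0.342, -0.001], [0.342, 0.94, 0.0], [0.001, -0.0, -1.0]]
wrist_force: [-4.8, 2.8, -1.6]
gripper_width: 0.115
gripper_force: 30.0
```

```bash
python3 st.py
```

```text
t 14.85 box mm [58.6  0.8 62.2] yaw -0.07 F [-5.51  1.01 -1.57] M [ 0.06   1.72  -0.037] w 0.115 30.00018462538719
```

>>> step_arm(
  targets="-0.15 0 0.15 0;-0.15 0 0.16 0;-0.14 0 0.16 0;-0.14 0 0.17 0;0 0 0 0",
)

```text
time_s: 15.27
tcp_pos: [0.5432, -0.2292, 0.1463]
ee_rot: [[-0.94, 0.341, 0.0], [0.341, 0.94, -0.0], [-0.0, -0.0, -1.0]]
wrist_force: [-3.5, 2.0, -0.4]
gripper_width: 0.115
gripper_force: 30.0
```

```bash
python3 st.py
```

```text
t 15.2667 box mm [64.8  0.9 56.3] yaw -0.06 F [-3.98  0.65 -0.41] M [ 0.012  1.584 -0.026] w 0.115 30.000113944988698
```

>>> step_arm(
  targets="-0.14 0 0.17 0;-0.13 0 0.17 0;-0.13 0 0.18 0;-0.12 0 0.18 0;0 0 0 0",
)

```text
time_s: 15.68
tcp_pos: [0.5484, -0.2311, 0.1393]
ee_rot: [[-0.94, 0.341, 0.001], [0.341, 0.94, -0.0], [-0.001, 0.0, -1.0]]
wrist_force: [-3.7, 0.7, -1.1]
gripper_width: 0.113
gripper_force: 30.0
```

```bash
python3 st.py
```

```text
t 15.6833 box mm [70.3  0.9 49.3] yaw -0.06 F [-3.7  -0.6  -1.06] M [-0.046  1.286  0.015] w 0.113 29.999949883203954
```

>>> step_arm(
  targets="0.1 0 0.1 0;0.05 0 0.2 0;0 0 0.2 0;0 0 0.2 0;0 0 0 0",
)

```text
time_s: 16.1
tcp_pos: [0.548, -0.2308, 0.1331]
ee_rot: [[-0.94, 0.341, 0.003], [0.341, 0.94, -0.001], [-0.004, 0.0, -1.0]]
wrist_force: [0.2, 1.0, 1.0]
gripper_width: 0.114
gripper_force: 30.0
```

```bash
python3 st.py
```

```text
t 16.1 box mm [69.8  1.1 43.1] yaw -0.03 F [-0.15  0.96  0.95] M [ 0.058  0.014 -0.026] w 0.114 30.00018929131329
```

>>> step_arm(
  targets="-0.08 0 0.2 0;-0.08 0 0.2 0;-0.08 0 0.2 0;-0.08 0 0.2 0;0 0 0 0",
)

```text
time_s: 16.52
tcp_pos: [0.5515, -0.232, 0.1252]
ee_rot: [[-0.94, 0.341, 0.004], [0.341, 0.94, -0.001], [-0.005, 0.0, -1.0]]
wrist_force: [3.7, -1.1, 5.1]
gripper_width: 0.11
gripper_force: 30.0
```

```bash
python3 st.py
```

```text
t 16.5167 box mm [73.5  1.1 35.2] yaw -0.03 F [3.81 0.24 5.06] M [ 0.04  -0.949 -0.004] w 0.11 29.999985193717293
```

>>> step_arm(
  targets="-0.12 0 0.18 0;-0.1 0 0.18 0;-0.1 0 0.18 0;-0.08 0 0.18 0;0 0 0 0",
)

```text
time_s: 16.93
tcp_pos: [0.5532, -0.2328, 0.1168]
ee_rot: [[-0.94, 0.342, -0.001], [0.342, 0.94, 0.0], [0.001, -0.0, -1.0]]
wrist_force: [4.0, -1.3, 3.8]
gripper_width: 0.116
gripper_force: 30.0
```

```bash
python3 st.py
```

```text
t 16.9333 box mm [75.4  0.9 26.8] yaw -0.07 F [4.18 0.16 3.76] M [ 0.042 -0.733  0.006] w 0.116 30.0006902217865
```

>>> step_arm(
  targets="0 0 0 0;0 0 0 0",
)

```text
time_s: 17.1
tcp_pos: [0.5527, -0.2327, 0.1168]
ee_rot: [[-0.94, 0.342, -0.001], [0.342, 0.94, 0.0], [0.001, -0.0, -1.0]]
wrist_force: [2.1, -0.0, 3.7]
gripper_width: 0.116
gripper_force: 30.0
```

```bash
python3 st.py
```

```text
t 17.1 box mm [74.9  0.8 26.8] yaw -0.08 F [1.96 0.66 3.69] M [ 0.028 -0.642  0.005] w 0.116 30.000441670417786
```

>>> step_arm(
  targets="-0.08 0 0.15 0;-0.06 0 0.15 0;-0.05 0 0.15 0;-0.04 0 0.15 0;0 0 0 0",
)

```text
time_s: 17.52
tcp_pos: [0.5549, -0.2336, 0.1106]
ee_rot: [[-0.94, 0.342, -0.001], [0.342, 0.94, 0.0], [0.001, -0.0, -1.0]]
wrist_force: [1.2, -0.6, 2.9]
gripper_width: 0.112
gripper_force: 30.0
```

```bash
python3 st.py
```

```text
t 17.5167 box mm [77.3  0.8 20.6] yaw -0.08 F [ 1.32 -0.17  2.91] M [ 0.017 -0.21   0.029] w 0.112 30.000458657741547
```

>>> step_arm(
  targets="0 0 0.05 0;0 0 0.05 0;0 0 0 0;0 0 0 0",
)

```text
time_s: 17.85
tcp_pos: [0.5551, -0.2336, 0.1101]
ee_rot: [[-0.94, 0.342, -0.001], [0.342, 0.94, 0.0], [0.001, -0.0, -1.0]]
wrist_force: [1.7, -0.2, 3.1]
gripper_width: 0.112
gripper_force: 30.0
```

```bash
python3 st.py
```

```text
t 17.85 box mm [77.4  0.8 20.1] yaw -0.07 F [1.67 0.37 3.09] M [-0.024 -0.152 -0.034] w 0.112 30.000426471233368
```

>>> step_arm(
  targets="0 0 0.05 0;0 0 0 0;0 0 0 0",
)

```text
time_s: 18.1
tcp_pos: [0.5551, -0.2336, 0.11]
ee_rot: [[-0.94, 0.341, -0.0], [0.341, 0.94, 0.0], [0.0, -0.0, -1.0]]
wrist_force: [0.1, -0.3, 5.4]
gripper_width: 0.111
gripper_force: 30.0
```

```bash
python3 st.py
```

```text
t 18.1 box mm [77.5  0.8 20. ] yaw -0.07 F [ 0.15 -0.25  5.37] M [ 0.037  0.119 -0.031] w 0.111 30.0010085105896
```

>>> step_arm(
  targets="0 0 0 0;0 0 0 0;0 0 0.25 0;0 0 0.25 0;0 0 0 0",
  claw=2.5,
)

```text
time_s: 18.52
tcp_pos: [0.5545, -0.2334, 0.1034]
ee_rot: [[-0.94, 0.342, -0.002], [0.342, 0.94, 0.001], [0.003, -0.0, -1.0]]
wrist_force: [-0.4, -0.4, 0.8]
gripper_width: 0.275
gripper_force: 0.0
```

```bash
python3 st.py
python3 - <<'E'
from station import cams
import cv2,numpy as np
a=cams.capture("scene")["frame"];b=cams.capture("top")["frame"]
o=np.hstack([cv2.resize(a[200:280,190:270],(400,400),interpolation=2),cv2.resize(b[225:305,365:445],(400,400),interpolation=2)])
cv2.imwrite("pics/g6.png",cv2.convertScaleAbs(o,alpha=1.3,beta=0))
E
```

```text
t 18.5167 box mm [76.8  0.8 13.4] yaw -0.09 F [-0.23 -0.5   0.84] M [-0.077 -0.063  0.011] w 0.275 0.0
```

View pics/g6.png

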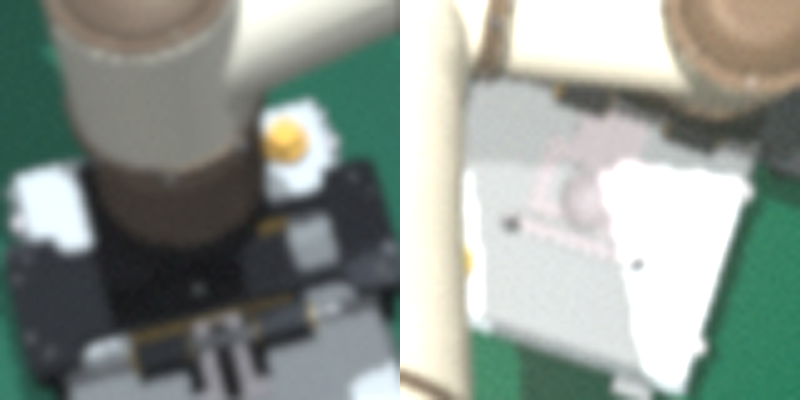

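The plate lies flat with the stud through its eye (top crop, head at (588,200)). I'll re-grip and draw it back.

>>> step_arm(
  targets="0 0 0 0;0 0 0 0;0 0 0 0;0 0 0 0;0 0 0 0;0 0 0 0",
  claw=0.5,
)

```text
time_s: 19.12
tcp_pos: [0.5555, -0.2336, 0.1048]
ee_rot: [[-0.94, 0.341, 0.0], [0.341, 0.94, -0.0], [-0.0, 0.0, -1.0]]
wrist_force: [0.3, 0.3, 0.2]
gripper_width: 0.11
gripper_force: 30.0
```

```bash
python3 st.py
```

```text
t 19.1167 box mm [77.8  0.9 14.8] yaw -0.06 F [0.13 0.38 0.21] M [-0.02  -0.004  0.031] w 0.11 30.00012424774468
```

>>> step_arm(
  targets="0.05 0 0 0;0.05 0 0 0;0.05 0 0 0;0.05 0 0 0;0 0 0 0;0 0 0 0",
)

```text
time_s: 19.62
tcp_pos: [0.5536, -0.2329, 0.1048]
ee_rot: [[-0.94, 0.341, 0.0], [0.341, 0.94, -0.0], [-0.0, 0.0, -1.0]]
wrist_force: [0.8, 0.3, 0.5]
gripper_width: 0.113
gripper_force: 30.0
```

```bash
python3 st.py
```

```text
t 19.6167 box mm [75.8  0.9 14.8] yaw -0.06 F [0.67 0.61 0.49] M [ 0.004 -0.209  0.063] w 0.113 29.99989881645888
```

>>> step_arm(
  targets="0.05 0 0 0;0.05 0 0 0;0 0 0 0",
)

```text
time_s: 19.87
tcp_pos: [0.5526, -0.2326, 0.1049]
ee_rot: [[-0.94, 0.341, 0.0], [0.341, 0.94, -0.0], [-0.0, 0.0, -1.0]]
wrist_force: [0.6, -0.6, 0.3]
gripper_width: 0.112
gripper_force: 30.0
```

```bash
python3 st.py
```

```text
t 19.8667 box mm [74.7  0.9 14.9] yaw -0.06 F [ 0.77 -0.33  0.27] M [ 0.027 -0.2   -0.046] w 0.112 30.00008831731975
```

>>> step_arm(
  targets="0.05 0 0 0;0.05 0 0 0;0 0 0 0",
)

```text
time_s: 20.12
tcp_pos: [0.5516, -0.2322, 0.1049]
ee_rot: [[-0.94, 0.341, 0.0], [0.341, 0.94, -0.0], [-0.0, 0.0, -1.0]]
wrist_force: [0.2, 0.0, 0.6]
gripper_width: 0.108
gripper_force: 30.0
```

```bash
python3 st.py
```

```text
t 20.1167 box mm [73.7  0.9 14.9] yaw -0.06 F [0.15 0.07 0.61] M [ 0.027 -0.327 -0.027] w 0.108 30.000007948838174
```

>>> step_arm(
  targets="0.05 0 0 0;0.05 0 0 0;0 0 0 0",
)

```text
time_s: 20.37
tcp_pos: [0.5515, -0.232, 0.105]
ee_rot: [[-0.94, 0.341, 0.002], [0.341, 0.94, -0.0], [-0.002, 0.0, -1.0]]
wrist_force: [2.7, -1.0, -0.5]
gripper_width: 0.115
gripper_force: 30.0
```

```bash
python3 st.py
```

```text
t 20.3667 box mm [73.5  1.  15. ] yaw -0.04 F [ 2.85 -0.01 -0.54] M [ 0.014 -0.97   0.074] w 0.115 30.001165573485196
```

>>> step_arm(
  targets="0.05 0 0 0;0.05 0 0 0;0 0 0 0",
)

```text
time_s: 20.62
tcp_pos: [0.5514, -0.2319, 0.1054]
ee_rot: [[-0.94, 0.341, 0.004], [0.341, 0.94, -0.001], [-0.004, 0.0, -1.0]]
wrist_force: [4.9, -2.1, -0.7]
gripper_width: 0.111
gripper_force: 30.0
```

```bash
python3 st.py
```

```text
t 20.6167 box mm [73.3  1.2 15.4] yaw -0.03 F [ 5.31 -0.32 -0.75] M [ 0.106 -1.638  0.053] w 0.111 30.004638796672225
```

Contact with the stop bar is at 5.3 N, rising about 2.5 N per mm. One more small step should bring it to about 7 N.

>>> step_arm(
  targets="0.05 0 0.02 0;0.03 0 0.02 0;0 0 0 0;0 0 0 0",
)

```text
time_s: 20.95
tcp_pos: [0.5514, -0.2318, 0.1054]
ee_rot: [[-0.94, 0.34, 0.005], [0.34, 0.94, -0.002], [-0.006, 0.0, -1.0]]
wrist_force: [5.6, -1.6, 0.7]
gripper_width: 0.113
gripper_force: 30.0
```

```bash
python3 st.py
```

```text
t 20.95 box mm [73.3  1.3 15.4] yaw -0.01 F [5.79 0.35 0.69] M [ 0.008 -1.844  0.087] w 0.113 30.00567982904613
```

>>> step_arm(
  targets="0.05 0 0 0;0 0 0 0;0 0 0 0;0 0 0 0",
)

```text
time_s: 21.28
tcp_pos: [0.5513, -0.2317, 0.1056]
ee_rot: [[-0.94, 0.34, 0.006], [0.34, 0.94, -0.002], [-0.007, 0.0, -1.0]]
wrist_force: [6.2, -2.3, -0.3]
gripper_width: 0.11
gripper_force: 30.0
```

```bash
python3 st.py
```

```text
t 21.2833 box mm [73.3  1.3 15.6] yaw 0.0 F [ 6.61 -0.   -0.32] M [ 0.063 -2.099  0.139] w 0.11 30.007732613012195
```

>>> step_arm(
  targets="0 0 0 0;0 0 0 0;0 0 0 0;0 0 0 0",
  claw=3,
)

```text
time_s: 21.62
tcp_pos: [0.5472, -0.2309, 0.1037]
ee_rot: [[-0.94, 0.342, -0.003], [0.342, 0.94, 0.001], [0.003, -0.0, -1.0]]
wrist_force: [0.4, -0.3, -0.2]
gripper_width: 0.304
gripper_force: 0.0
```

>>> step_arm(
  targets="0 0 -0.5 0;0 0 -1 0;0 0 -2 0;0 0 -3 0;0 0 -3 0;0 0 -3 0;-3 0 -2 0;-3 0 0 0;-3 0 0 0;-3 0 0 0;0 0 0 0;0 0 0 0",
)

```text
time_s: 22.62
tcp_pos: [0.6617, -0.2723, 0.2482]
ee_rot: [[-0.94, 0.342, -0.002], [0.342, 0.94, 0.001], [0.002, -0.0, -1.0]]
wrist_force: [0.0, 0.2, -0.6]
gripper_width: 0.344
gripper_force: 0.0
```

```bash
python3 st.py
python3 - <<'E'
from station import cams
import cv2,numpy as np
a=cams.capture("scene")["frame"];b=cams.capture("top")["frame"]
o=np.hstack([cv2.resize(a[200:300,190:290],(400,400),interpolation=2),cv2.resize(b[205:305,355:455],(400,400),interpolation=2)])
cv2.imwrite("pics/g7.png",cv2.convertScaleAbs(o,alpha=1.1,beta=0))
E
```

```text
t 22.6167 box mm [190.8   0.7 158.2] yaw -0.09 F [-0.04  0.22 -0.57] M [-0.057 -0.071 -0.009] w 0.344 0.0
```

View pics/g7.png

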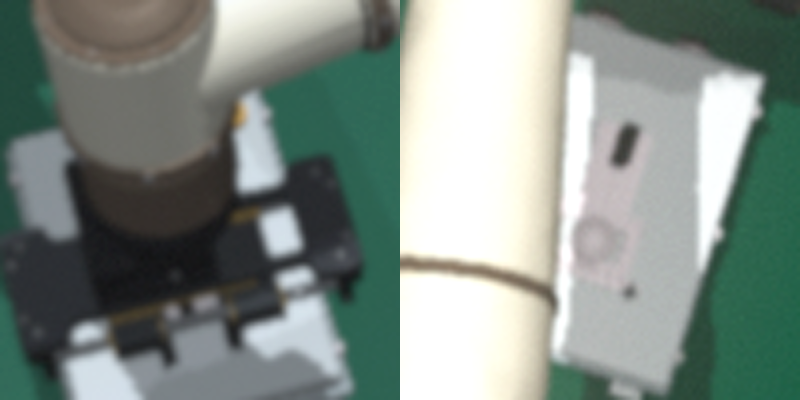

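The plate lies flat and in line with the box, with the stud head at crop (595,238), its nose at the bar and the grip free at (625,145). The gripper is clear, so I'm handing the job in.

```bash
python3 -c "
from station import r
print(r.finish_job())"
```

```text
the job is handed in; nothing more can be done
None
```

I handed in the job at about 23 s: the steel plate is hooked under the stud head, flat on the cover, and was drawn against the stop bar to about 6.6 N (wrist reading, with a little cover friction included), then released with the gripper clear. The system returned no verdict.

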